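# Dock the sample sled and open the gate valve fully

## Task

Push the sample sled along its trough until it sits fully home against the gate-valve housing, and only then push the valve's paddle lever from closed, past its half-open notch, all the way to the fully open end stop. Work with the fingertips or the outside of the fingers: the sled is only pushed, never lifted out of its trough. Leave the ball-knob vent lever, the glassware and the other things as they are.

Things in the scene. Friction and masses are not known exactly. Their poses are not given: they have to be found in the camera images.
- rig: sample-loading rig, fixed to the bench, may stand turned: grey base plate 240 (its x) x 440 (its y) x 12 mm; origin at the centre of the plate's underside, z up. Along its y axis at x = 0 runs an open trough from y = -205 to +30 mm: floor 16 mm above the bench, 43 mm between its walls, 59 mm over them, wall tops 26 mm above the bench
- port (a point): where the trough ends, rig frame (0, 30, 34) mm: point on the upright face of the steel gate-valve housing, which the sled's flat front must meet. Housing: rig x -80 to +90, y +30 to +80 mm, top 78 mm above the bench with a dark slot along x; a glass tube and a black drive, up to 86 mm high, follow at y = +80 to +216 mm
- sled_back (a point): centre of the outer (rig -y) face of the sled's upright back plate, 50 mm above the bench. Sled: loose 250 g aluminium slide in the trough, 38 wide, 80 long, 16 high, dark round holder on top; back plate 38 wide, 8 thick, top 64 mm above the bench. Its front face is 80 mm ahead. Push it towards rig +y, a few N; fully home this point is at rig y = -50 mm
- gate_lever (a joint): gate lever's travel in m, straight along the rig's +x: 0 closed (starts at 0 to 0.006), 0.035 half-open notch (first detent), 0.070 fully open end stop. Friction 1.5 N; sprung ridges before the notch (0.022 to 0.029) and after it (0.035 to 0.041) take about 7 to 11 N, then it runs free to the stop. It stays where left, but slips off a ridge
- lever_handle (a point): centre of the gate lever's black paddle, 102 mm above the bench, on top of the gate-valve housing (rig y = +55 mm; rig x = -30 mm closed, +40 mm fully open). Paddle: 12 mm thick along rig x, 40 mm wide along rig y, from 84 to 120 mm above the bench
- vent_lever (a joint): travel of the vent lever in m, 0 to 0.05, starts anywhere; not to be touched
- vent_knob (a point): centre of the vent lever's ball knob (26 mm), 90 mm above the bench, on a separate grey box 120 x 50 x 60 mm that stands alone on the bench
- vial_a: glass sample vial with a black cap, 25 mm across, 52 mm tall, standing on the rig's base plate; origin at the centre of its underside
- vial_b: a second vial, the same, standing on the base plate on the other side of the trough; origin at the centre of its underside
- beaker_a: open glass beaker, 72 mm across the rim, 100 mm tall, on the bench; origin at the centre of its underside
- beaker_b: smaller open glass beaker, 60 mm across the rim, 80 mm tall, on the bench; origin at the centre of its underside
- jar: amber jar with a white cap, 60 mm across, 70 mm tall, on the bench; origin at the centre of its underside
- tweezers: steel tweezers lying on the bench, about 120 mm long, 8 mm high; origin at the centre of its underside
- marker: marker pen with square ends lying on the bench, 130 mm long, 16 mm high; origin at the centre of its underside
Things that resemble listed ones, but are neither listed nor needed, are in the scene too. What is meant by the part that bears sled_back is not orange, purple or yellow, and is the smaller of those in its own colour.

How it is judged:
By the outcome, as a careful person would: the job done as asked, in the order asked, and still so for the second after the job is handed in, with the robot touching nothing.
It also fails if it takes over 48 s, if anything falls off the work surface, if the arm or the gripper's body presses on something with over 40 N, if the wrist force passes 120 N, or if a joint passes its speed limit or range.

## Robot

A 7-joint arm with a two-finger parallel gripper is mounted at the origin on the work surface. World frame = base frame: x ahead of the robot, y to its left, z up, the work surface at z = 0. Lengths are in m, angles in rad, forces in N, time in s.
With the tool pointing down it reaches from about 0.425 to 0.925 m from the base axis. Payload 6.8 kg.
Tool frame: the origin (TCP) lies where the fingers leave the gripper's body, on its centre line; the fingertips stand 73 mm ahead of it and the grasp point (between the pads) lies 54 mm ahead of it; z points along the fingers, y is the direction in which the jaws open and shut (so a half turn about z gives the same grasp; the last joint's range is limited). The gripper opens to 85 mm and grips with 20 to 120 N. Pads are 22 mm wide; open, the fingers measure 114 mm over their backs; the gripper's body (76 mm by 85 mm) begins 54 mm behind the grasp point. The pads swing forward as they close: fully open they stand 13 mm farther back than shut.
Start: joints at [1.131, 0.477, 0.022, 1.555, -0.011, 1.109, -0.083], TCP at [0.22, -0.638, 0.304] pointing down, gripper open.
Joint ranges: [-2.96, 2.96], [-0.34, 2.1], [-1.41, 1.46], [0.24, 2.44], [-1.37, 4.51], [0.17, 1.92], [-2.96, 2.96]. Speed limits (rad/s): [2.39, 2.39, 3.14, 3.14, 3.14, 3.14, 3.14].

## Interface

Orientations are given as a rotation vector (axis times angle).
In Python, from bench import r gives the robot as it stands.
- The arm moves only by the shell command python3 -m handwheel 'ROWS' [FORCE]. ROWS is JSON, a list that holds one entry, the list of rows, each a list of 7 numbers: the shift along the world's x, y, z in m, then the turn, a rotation vector about the world's x, y, z in rad, then the finger opening in m, from 0 to 0.0854. A call has 1 to 10 rows; each row shifts and turns the commanded pose from where the row before left it; what a row does not reach is not made up. A row lasts 1/12 s, in which the tool goes at most 41.7 mm and 7.16 degrees, less where a joint would pass 70% of its speed; a pose out of reach is approached as far as the arm can. A call is refused whole if a number of a shift passes 0.0417 or a number of a turn 0.125, either way. A call with a gripper value outside its range is refused whole. The fingers move at their own pace and stop on an object; FORCE is the grip in N (left out, the last holds). Time passes only in rows, so rows that do not move let the fingers close. It gives the time, the measured TCP pose, the force and the opening at its end, in the units of the state.
- r.get_obs(): the state, without advancing time (a new reading comes with each control period).
- r.grab_frame(name): name is "scene" or "top" or "wrist"; returns (picture, depth): 400x640x3 uint8, red, green, blue; 400x640 float32, m along the optical axis (not along the pixel's ray), 0 where there is no reading.
- r.get_calibration(name): a dict with "vertical_fov" (degrees; the focal length in pixels is half the picture's height over the tangent of half this angle, whatever the lens; pixels are square), "cx", "cy" (the principal point, pixels), "R" (3x3) and "t" (3): a world point X has camera coordinates R X + t; the wrist camera has in their place "T_tool_cam" (4x4, takes a point from camera to tool coordinates, whose origin is the TCP and whose axes are the flange's). Camera axes: x right, y down, z forward; pixel columns grow to the right and rows downward; lengths in m; the calibration is good to about 2 mm. A picture is of the moment at which its call begins: read the wrist's pose just before it. get_calibration takes no time and is no camera call.
- r.hand_in(): hands the job in, once; it reports no verdict.
Trained networks look in the newest picture that a camera, given by its name, has taken for a name from the list of things; names that differ only in an ending like _2 or _b are one class to them, and where a whole thing is asked for, a point or a joint stands for the part that bears it (a point fixed in the world has none). Each returns a list of dicts, best first, with "p" (0 to 1); they miss things now and then, are a little off and sometimes report something else, mostly with a low value. They report only what shows in the picture. A call takes as long as a camera call. They do not tell look-alikes from the thing itself.
- r.masks_of(label, camera): "pixels" (400x640 bool, what is visible of it) and "at" ([column, row] in pixels, amid what is visible of it).
The state is a dict: "clock": time; "joints": joint angles; "qvel": joint speeds; "tau": joint torques, N m; "tcp_pos": TCP position; "orientation": TCP orientation; "contact_force": force on the tool from outside, world axes, zero at the start; "moment": the same for the moment, N m; "grip_width": finger opening in m.
Only numpy, scipy, OpenCV 4.12 (cv2) and the standard library are available. Lean on these libraries where they do the work, as an engineer would, in place of code of your own. Each camera call takes 0.05 s, during which the arm holds its last target.

## Working session

There is one attempt and no reset: what is moved stays moved. The work goes in short steps, Python scripts to look and compute and a shell command to move; the robot and the scene stay as the last step left them, time stands still between calls to the robot, and variables do not carry over. Pictures are saved under pics/ and viewed, and the job is handed in when it is done.

```bash
ls; mkdir -p pics; python3 - <<'E'
from bench import r
import cv2
o=r.get_obs()
for k,v in o.items(): print(k,v)
for n in ["scene","top","wrist"]:
    p,d=r.grab_frame(n); cv2.imwrite(f"pics/{n}0.png",p[:,:,::-1])
    print(n,r.get_calibration(n))
print(r.get_obs()["clock"])
E
```

```text
pics
clock 0.0
joints [ 1.13087265  0.4778308   0.02232229  1.55642021 -0.01152194  1.10927774
 -0.08307339]
qvel [-0.00010555 -0.00035426 -0.00031292  0.0013224  -0.00089753 -0.00050925
  0.00052676]
tau [-3.41217101e-04 -5.96443641e+01  1.60762109e+00 -2.81197894e+01
  1.23248465e-02  9.29052767e-03  4.06629184e-06]
tcp_pos [ 0.21976109 -0.63775806  0.30291784]
orientation [-3.09670010e+00 -5.18632249e-01  6.34377757e-04]
contact_force [ 0.373173   -0.77051533  0.45298563]
moment [-0.05215401 -0.03407445 -0.06336141]
grip_width 0.08544125496402954
scene {'vertical_fov': 57.98481478095577, 'cx': 320.5997112052659, 'cy': 196.1648473064903, 'R': array([[ 0.74177357,  0.67045914,  0.01601578],
       [ 0.46858514, -0.50104653, -0.72758528],
       [-0.47979155,  0.54720829, -0.68583027]]), 't': array([-0.36622167, -0.17479153,  1.24101116])}
top {'vertical_fov': 47.91211189288719, 'cx': 325.1466683737252, 'cy': 196.1421105898451, 'R': array([[ 0.0138091 , -0.99988898, -0.00559798],
       [-0.98993531, -0.0128826 , -0.14093301],
       [ 0.14084525,  0.00748779, -0.99000331]]), 't': array([-0.01241944,  0.50887817,  1.33445902])}
wrist {'vertical_fov': 70.16375776386043, 'cx': 321.11721766198616, 'cy': 194.86782540528216, 'T_tool_cam': array([[-1.66553951e-03, -9.49992501e-01, -3.12268274e-01,
         8.02568656e-02],
       [ 9.99998564e-01, -1.48420796e-03, -8.18369037e-04,
         1.38916385e-04],
       [ 3.13973390e-04, -3.12269188e-01,  9.49993608e-01,
        -7.03498574e-02],
       [ 0.00000000e+00,  0.00000000e+00,  0.00000000e+00,
         1.00000000e+00]])}
0.15
```

View pics/scene0.png

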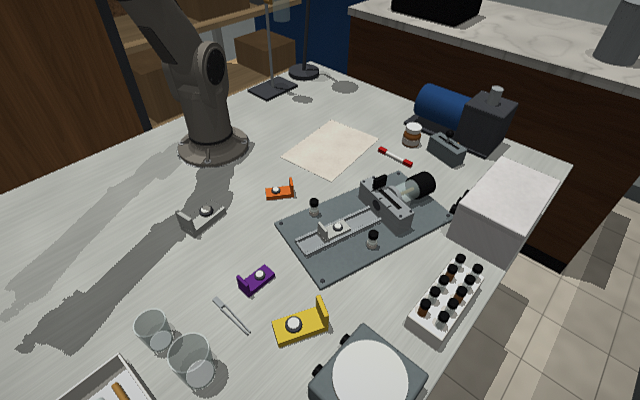

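View pics/top0.png

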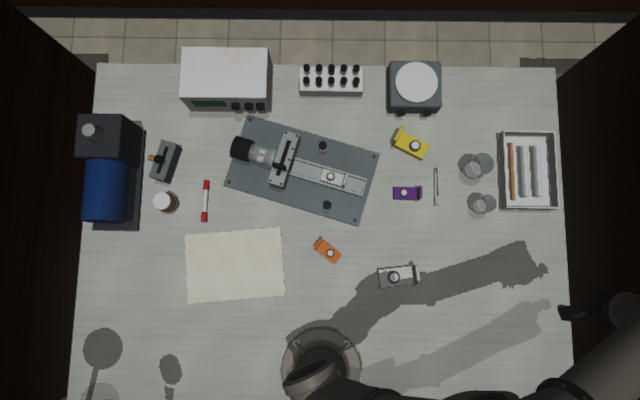

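View pics/wrist0.png

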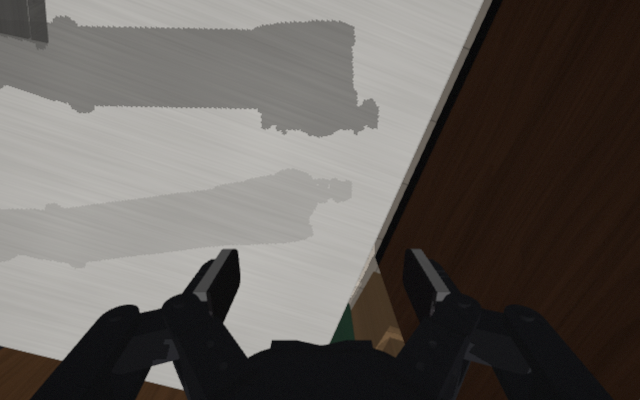

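```bash
cat > h.py <<'E'
import numpy as np, cv2
from bench import r
from scipy.spatial.transform import Rotation as Ro
def calib(n,o=None):
    c=r.get_calibration(n); f=200/np.tan(np.radians(c["vertical_fov"]/2))
    if n=="wrist":
        o=o or r.get_obs(); T=np.eye(4);T[:3,:3]=Ro.from_rotvec(o["orientation"]).as_matrix();T[:3,3]=o["tcp_pos"]
        T=T@c["T_tool_cam"]; R=T[:3,:3].T; t=-R@T[:3,3]
    else: R,t=np.array(c["R"]),np.array(c["t"])
    return f,c["cx"],c["cy"],R,t
def cloud(d,K):
    f,cx,cy,R,t=K; v,u=np.mgrid[0:400,0:640]
    P=np.stack([(u-cx)/f*d,(v-cy)/f*d,d],-1)
    W=(P-t)@R; W[d<=0]=np.nan; return W
def proj(X,K):
    f,cx,cy,R,t=K; c=np.asarray(X)@R.T+t; return np.stack([c[...,0]/c[...,2]*f+cx,c[...,1]/c[...,2]*f+cy],-1)
def atz(uv,z,K):
    f,cx,cy,R,t=K; d=np.array([(uv[0]-cx)/f,(uv[1]-cy)/f,1])@R; o=-t@R
    return o+d*(z-o[2])/d[2]
E
python3 - <<'E'
from h import *
for n in ["top","scene"]:
    p,d=r.grab_frame(n); K=calib(n); W=cloud(d,K); np.savez(f"{n}.npz",p=p,d=d)
    for l in ["rig","sled_back","lever_handle","vent_knob","vial_a"]:
        for m in r.masks_of(l,n):
            px=m["pixels"]; q=W[px]; q=q[~np.isnan(q[:,0])]
            a=np.round(m["at"]).astype(int)
            print(n,l,round(m["p"],2),a,px.sum(),"med",np.round(np.median(q,0),3),"max z",np.round(np.percentile(q[:,2],98),3),"at",np.round(W[a[1],a[0]],3))
    s=(210,100,400,240) if n=="top" else (260,150,460,300)
    c=p[s[1]:s[3],s[0]:s[2],::-1]; cv2.imwrite(f"pics/{n}crop.png",cv2.resize(c,None,fx=4,fy=4,interpolation=cv2.INTER_CUBIC))
print(r.get_obs()["clock"])
E
```

```text
top rig 0.91 [296 168] 10161 med [0.595 0.078 0.013] max z 0.084 at [0.6   0.087 0.013]
top sled_back 0.98 [411 148] 587 med [ 0.675 -0.271  0.021] max z 0.065 at [ 0.664 -0.269  0.032]
top sled_back 0.89 [328 252] 313 med [ 0.344 -0.013  0.016] max z 0.05 at [ 0.341 -0.016  0.027]
top sled_back 0.87 [337 177] 303 med [ 0.566 -0.032  0.032] max z 0.065 at [ 0.57  -0.041  0.029]
top sled_back 0.77 [398 276] 750 med [ 0.271 -0.233  0.023] max z 0.069 at [ 0.273 -0.225  0.036]
top sled_back 0.64 [407 192] 392 med [ 0.522 -0.261  0.015] max z 0.048 at [ 0.528 -0.258  0.018]
top lever_handle 0.52 [278 167] 78 med [0.583 0.128 0.117] max z 0.124 at [0.581 0.131 0.116]
top vent_knob 0.6 [160 161] 67 med [0.604 0.487 0.098] max z 0.105 at [0.599 0.483 0.094]
top vent_knob 0.25 [168 204] 392 med [0.481 0.47  0.067] max z 0.075 at [0.474 0.459 0.072]
top vial_a 0.48 [324 207] 55 med [ 0.476 -0.012  0.062] max z 0.068 at [ 0.473 -0.003  0.063]
top vial_a 0.41 [322 148] 74 med [0.658 0.003 0.061] max z 0.067 at [0.653 0.006 0.062]
scene rig 0.7 [410 137] 391 med [0.492 0.459 0.043] max z 0.07 at
[... 394 characters left out ...]
282 -0.233  0.026]
scene sled_back 0.65 [252 281] 702 med [ 0.531 -0.266  0.016] max z 0.048 at [ 0.524 -0.27   0.014]
scene sled_back 0.64 [281 193] 390 med [ 0.351 -0.02   0.015] max z 0.047 at [ 0.355 -0.019  0.014]
scene sled_back 0.64 [396 157] 154 med [0.497 0.36  0.011] max z 0.016 at [0.501 0.364 0.01 ]
scene lever_handle 0.55 [379 185] 152 med [0.59  0.123 0.107] max z 0.12 at [0.59  0.123 0.096]
scene vent_knob 0.64 [447 133] 37 med [0.609 0.48  0.093] max z 0.101 at [0.601 0.48  0.093]
scene vial_a 0.62 [373 240] 173 med [ 0.667 -0.005  0.05 ] max z 0.065 at [ 0.672 -0.007  0.05 ]
scene vial_a 0.61 [317 207] 163 med [ 0.486 -0.02   0.043] max z 0.065 at [ 0.489 -0.01   0.042]
0.75
```

View pics/topcrop.png

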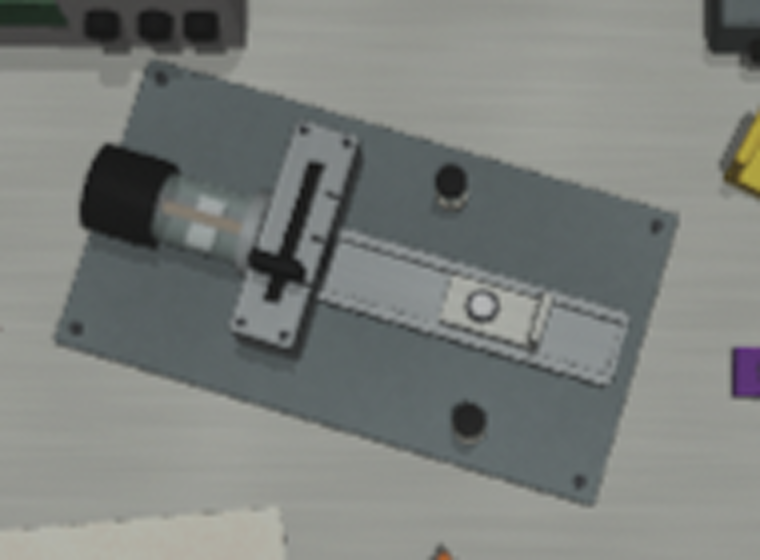

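View pics/scenecrop.png

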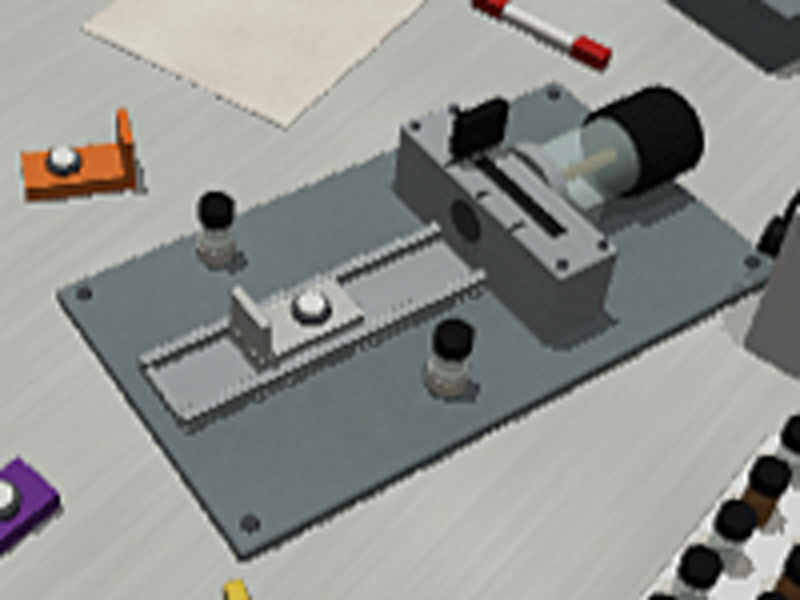

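In the top picture the sled candidates are yellow (411,148), orange (328,252), purple (407,192), the larger grey (398,276) and the smaller grey in the trough (337,177). The last one fits: it is grey, the smaller of the two greys, and sits in the trough. The crop confirms it, with the back plate on the -y side and the paddle at the closed end. Next I'll work out the rig pose.

```bash
python3 - <<'E'
from h import *
for n in ["top","scene"]:
    z=np.load(n+".npz"); K=calib(n); W=cloud(z["d"],K)
    m=max((m for m in r.masks_of("rig",n)),key=lambda m:m["pixels"].sum())["pixels"]
    m=cv2.morphologyEx(m.astype(np.uint8),cv2.MORPH_OPEN,np.ones((3,3)))
    c=max(cv2.findContours(m,0,2)[0],key=cv2.contourArea)
    ap=cv2.convexHull(c)[:,0]
    # project hull at z=.012
    G=np.array([atz(u,.012,K)[:2] for u in ap]).astype(np.float32)
    # plate only from depth
    q=W[(m>0)&(abs(W[...,2]-.012)<.006)]
    for nm,A in (("hull",G),("depth",q[:,:2].astype(np.float32))):
        rc=cv2.minAreaRect(A); print(n,nm,rc)
    print("bench z",np.nanmedian(W[(W[...,2]<.03)&(W[...,2]>-.03)&(m==0)][:,2]), "plate z",np.median(q[:,2]))
E
```

```text
top hull ((0.5977814197540283, 0.07695473730564117), (0.455430269241333, 0.24039888381958008), 73.79621887207031)
top depth ((0.5966954231262207, 0.06951482594013214), (0.4401141107082367, 0.24050076305866241), 73.82538604736328)
bench z -0.000617954014866709 plate z 0.011479673084250686
scene hull ((0.6023446917533875, 0.09939838945865631), (0.5181428790092468, 0.26136162877082825), 74.33024597167969)
scene depth ((0.5982194542884827, 0.06679776310920715), (0.4408649206161499, 0.24194498360157013), 73.69418334960938)
bench z -0.0006641043359146132 plate z 0.011193225757816842
```

```bash
cat >> h.py <<'E'
C=np.array([.5973,.0683]); TH=np.radians(73.78)
Y=np.array([np.cos(TH),np.sin(TH)]); X=np.array([Y[1],-Y[0]])
def rig(W): 
    q=W.copy(); w=W[...,:2]-C; q[...,0]=w@X; q[...,1]=w@Y; return q
def unrig(x,y): return C+x*X+y*Y
E
python3 - <<'E'
from h import *
pr=lambda *a:print(*[np.round(x*1000,1) if not isinstance(x,str) else x for x in a])
pc=lambda q:np.percentile(q,[3,50,97],axis=0)
for n in ["top","scene"]:
    z=np.load(n+".npz"); K=calib(n); Q=rig(cloud(z["d"],K)).reshape(-1,3); Q=Q[~np.isnan(Q[:,0])]
    x,y,h=Q.T
    print(n)
    s=(abs(x)<.022)&(y<.0)&(y>-.2)&(h>.045); pr("sled plate",pc(Q[s]),s.sum()+0.)
    s=(abs(x)<.022)&(y<.03)&(y>-.2)&(h>.029)&(h<.038); pr("sled body",pc(Q[s]))
    s=(y>.03)&(y<.075)&(h>.095)&(abs(x)<.08); pr("paddle",pc(Q[s]))
    s=(y>.02)&(y<.09)&(h>.073)&(h<.083)&(abs(x)<.12); pr("housing top",pc(Q[s]))
    s=(y>.02)&(y<.04)&(h>.03)&(h<.07)&(abs(x)<.07); pr("housing face",pc(Q[s]))
    s=(y>-.2)&(y<.02)&(h>.022)&(h<.029)&(abs(x)<.04)&(abs(x)>.02); pr("walls",pc(Q[s]),"mean",Q[s].mean(0))
    s=(y>-.2)&(y<.02)&(h>.05)&(abs(x)<.12)&(abs(x)>.04)
    for sg in (-1,1): pr("vial",pc(Q[s&(x*sg>0)]))
print(unrig(0,-.05),unrig(-.03,.055))
E
```

```text
top
sled plate [[ -19.5 -143.    45.8]
 [  -3.1 -139.1   61.8]
 [  16.4  -99.    66.1]] 38000.0
sled body [[ -19.  -133.3   29.2]
 [  -1.3 -103.3   32.1]
 [  17.1  -65.2   37.1]]
paddle [[-34.7  35.6  98.7]
 [-30.2  54.  118.2]
 [-23.1  72.8 123.5]]
housing top [[-76.1  31.8  73.6]
 [  8.8  55.9  77.2]
 [ 83.6  83.4  81.9]]
housing face [[-63.3  29.9  31.7]
 [  4.5  30.9  52.7]
 [ 65.3  31.5  68.6]]
walls [[ -30.2 -191.8   22.2]
 [  20.2  -90.3   25.2]
 [  28.4   12.9   28.6]] mean [ -0.7 -91.6  25.2]
vial [[-101.7 -121.    55.6]
 [ -91.1 -111.    62.7]
 [ -80.7 -101.    68.1]]
vial [[ 69.8 -53.8  53.1]
 [ 79.3 -44.1  62.4]
 [ 91.  -33.7  67.5]]
scene
sled plate [[ -15.4 -145.7   47.6]
 [   5.4 -143.8   60.1]
 [  20.5 -138.3   64.6]] 78000.0
sled body [[ -16.9 -145.1   29.3]
 [   6.5 -101.6   31.5]
 [  19.6   29.3   37.5]]
paddle [[-31.9  33.6  96.4]
 [-22.2  51.1 112.2]
 [-20.   71.4 120. ]]
housing top [[-71.3  29.3  74.1]
 [ 20.1  51.   77.1]
 [ 88.3  80.5  80.6]]
housing face [[-64.1  27.4  31.6]
 [  4.3  29.   51.4]
 [ 66.7  30.8  69.3]]
walls [[ -28.2 -193.6   22.5]
 [  23.6  -93.    24.8]
 [  30.7   11.2   27.3]] mean [  5.7 -93.9  24.8]
vial [[ -97.6 -123.8   51.3]
 [ -85.1 -114.8   62. ]
 [ -77.4 -102.8   64.8]]
vial [[ 73.2 -56.7  50.4]
 [ 85.1 -48.5  62.5]
 [ 93.9 -36.7  65.3]]
[0.58333369 0.02029019] [0.58385706 0.12949058]
```

```bash
python3 -m handwheel '[[[0.011,0.0176,0,0,0,-0.0613,0],[0.011,0.0176,0,0,0,-0.0613,0],[0.011,0.0176,0,0,0,-0.0613,0],[0.011,0.0176,0,0,0,-0.0613,0],[0.011,0.0176,0,0,0,-0.0613,0],[0.011,0.0176,0,0,0,-0.0613,0],[0.011,0.0176,0,0,0,-0.0613,0],[0.011,0.0176,0,0,0,-0.0613,0],[0.011,0.0176,0,0,0,-0.0613,0],[0.011,0.0176,0,0,0,-0.0613,0]]]' 60
python3 -m handwheel '[[[0.0108,0.0176,0,0,0,0,0],[0.0108,0.0176,0,0,0,0,0],[0.0108,0.0176,0,0,0,0,0],[0.0108,0.0176,0,0,0,0,0],[0.0108,0.0176,0,0,0,0,0],[0.0108,0.0176,0,0,0,0,0],[0.0108,0.0176,0,0,0,0,0],[0.0108,0.0176,0,0,0,0,0],[0.0108,0.0176,0,0,0,0,0],[0.0108,0.0176,0,0,0,0,0]]]'
cat > st.py <<'E'
from h import *
o=r.get_obs(); R=Ro.from_rotvec(o["orientation"]).as_matrix(); tip=o["tcp_pos"]+.073*R[:,2]
f=o["contact_force"]
print("t",o["clock"],"tcp",np.round(o["tcp_pos"],4),"tip rig mm",np.round(rig(tip)*1000,1),"yaw x",np.degrees(np.arctan2(R[1,0],R[0,0])),"tilt",np.round(R[:,2],3),"F rig",np.round([f[:2]@X,f[:2]@Y,f[2]],2),"w",o["grip_width"])
E
python3 st.py
```

```text
clock: 1.68
tcp_pos: [0.3304, -0.4613, 0.3041]
orientation: [3.11, -0.445, 0.0]
contact_force: [0.1, -0.1, -0.5]
grip_width: -0.0001
clock: 2.52
tcp_pos: [0.4383, -0.2853, 0.3041]
orientation: [3.11, -0.44, 0.001]
contact_force: [0.2, -0.4, -0.6]
grip_width: 0.0003
t 2.5167 tcp [ 0.4383 -0.2853  0.3041] tip rig mm [ -53.8 -384.   231.1] yaw x -16.11644957578774 tilt [ 0. -0. -1.] F rig [ 0.33 -0.34 -0.63] w 0.000294148242217441
```

```bash
python3 -m handwheel '[[[0.0106,0.0171,0,0,0,0,0],[0.0106,0.0171,0,0,0,0,0],[0.0106,0.0171,0,0,0,0,0],[0.0106,0.0171,0,0,0,0,0],[0.0106,0.0171,0,0,0,0,0],[0.0106,0.0171,-0.02,0,0,0,0],[0.0106,0.0171,-0.02,0,0,0,0],[0.0106,0.0171,-0.02,0,0,0,0],[0.0106,0.0171,-0.02,0,0,0,0],[0.0106,0.0171,-0.02,0,0,0,0]]]'
python3 st.py; python3 - <<'E'
from h import *
for n in ("wrist","scene"):
    K=calib(n); p,d=r.grab_frame(n); cv2.imwrite(f"pics/{n}1.png",p[:,:,::-1])
    Q=rig(cloud(d,K)).reshape(-1,3); Q=Q[~np.isnan(Q[:,0])]; x,y,h=Q.T
    s=(abs(x)<.022)&(y<.0)&(y>-.17)&(h>.045)&(h<.07)
    print(n,s.sum(),np.percentile(Q[s],[3,50,97],axis=0).round(4))
E
```

```text
clock: 3.35
tcp_pos: [0.5444, -0.1144, 0.2032]
orientation: [3.111, -0.441, 0.001]
contact_force: [-0.4, 0.3, -0.4]
grip_width: -0.0002
t 3.35 tcp [ 0.5444 -0.1144  0.2032] tip rig mm [   0.3 -190.2  130.2] yaw x -16.121531130725103 tilt [ 0.001 -0.    -1.   ] F rig [-0.45  0.18 -0.44] w -0.0002083195906227024
wrist 683 [[-0.0152 -0.1435  0.0468]
 [ 0.0042 -0.1413  0.0634]
 [ 0.0201 -0.136   0.0652]]
scene 82 [[-0.0141 -0.1456  0.0459]
 [ 0.005  -0.1435  0.0596]
 [ 0.0191 -0.1383  0.0646]]
```

View pics/wrist1.png

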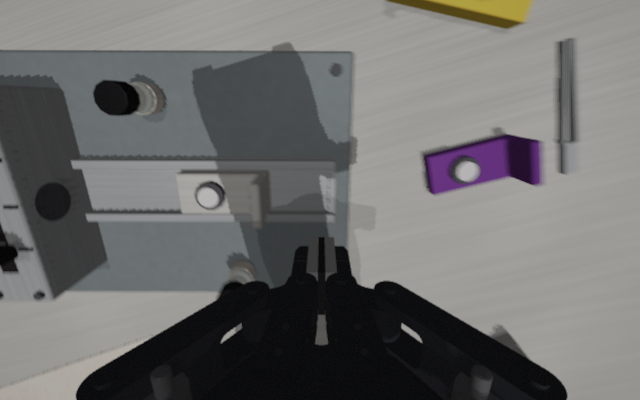

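View pics/scene1.png

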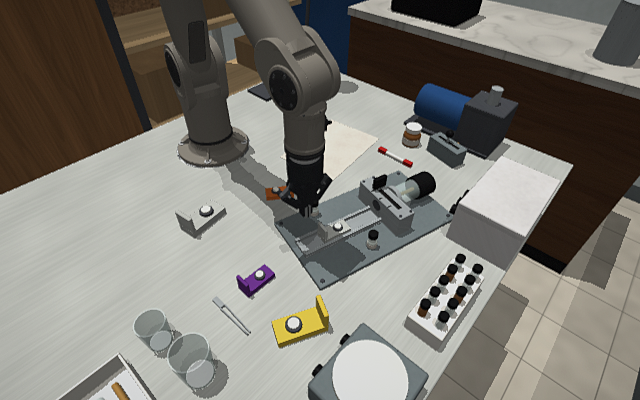

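```bash
python3 -m handwheel '[[[0,0,-0.016,0,0,0,0],[0,0,-0.016,0,0,0,0],[0,0,-0.016,0,0,0,0],[0,0,-0.016,0,0,0,0],[0,0,-0.016,0,0,0,0],[0,0,-0.014,0,0,0,0],[0,0,0,0,0,0,0]]]'
python3 st.py
python3 -m handwheel '[[[0.0017,0.0058,0,0,0,0,0],[0.0017,0.0058,0,0,0,0,0],[0.0017,0.0058,0,0,0,0,0],[0.0017,0.0058,0,0,0,0,0],[0.0017,0.0058,0,0,0,0,0],[0.0017,0.0058,0,0,0,0,0]]]'
python3 st.py; python3 - <<'E'
from h import *
for n in ("wrist",):
    K=calib(n); p,d=r.grab_frame(n); cv2.imwrite(f"pics/{n}2.png",p[:,:,::-1])
E
```

```text
clock: 4.03
tcp_pos: [0.5425, -0.1159, 0.1082]
orientation: [3.11, -0.441, -0.005]
contact_force: [-0.8, -0.6, 0.3]
grip_width: -0.0002
t 4.0333 tcp [ 0.5425 -0.1159  0.1082] tip rig mm [  -1.4 -192.3   35.2] yaw x -16.158423292498338 tilt [-0.004 -0.    -1.   ] F rig [-0.59 -0.76  0.26] w -0.000170817165565507
clock: 4.53
tcp_pos: [0.5545, -0.0798, 0.1105]
orientation: [3.11, -0.439, 0.001]
contact_force: [-0.3, -2.9, 2.6]
grip_width: -0.0002
t 4.5333 tcp [ 0.5545 -0.0798  0.1105] tip rig mm [   0.3 -154.2   37.5] yaw x -16.085105868922973 tilt [ 0.001 -0.    -1.   ] F rig [ 0.52 -2.86  2.61] w -0.00015789817148146844
```

View pics/wrist2.png

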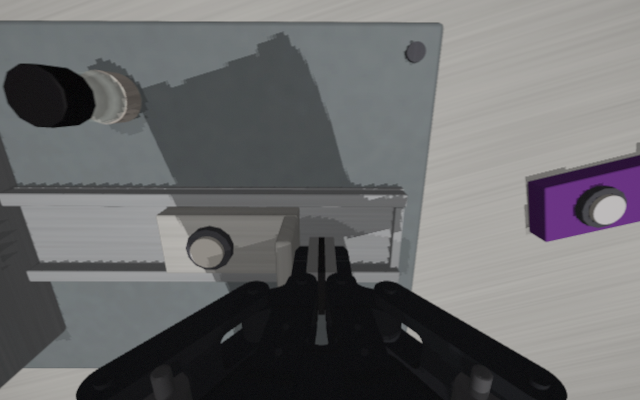

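```bash
python3 -m handwheel '[[[0.0022,0.0077,0,0,0,0,0],[0.0022,0.0077,0,0,0,0,0],[0.0022,0.0077,0,0,0,0,0],[0.0022,0.0077,0,0,0,0,0],[0.0022,0.0077,0,0,0,0,0],[0.0022,0.0077,0,0,0,0,0],[0.0022,0.0077,0,0,0,0,0],[0.0022,0.0077,0,0,0,0,0],[0.0022,0.0077,0,0,0,0,0],[0.0011,0.0038,0,0,0,0,0]]]'
python3 st.py; python3 - <<'E'
from h import *
for n in ("wrist",):
    K=calib(n); p,d=r.grab_frame(n); cv2.imwrite(f"pics/{n}3.png",p[:,:,::-1])
E
```

```text
clock: 5.42
tcp_pos: [0.5753, -0.0054, 0.1098]
orientation: [-3.11, 0.438, -0.0]
contact_force: [-0.3, -2.6, 2.6]
grip_width: 0.0001
t 5.4167 tcp [ 0.5753 -0.0054  0.1098] tip rig mm [ -0.5 -76.9  36.8] yaw x -16.029464510228934 tilt [ 0.     0.001 -1.   ] F rig [ 0.41 -2.54  2.62] w 0.00010285913250886603
```

View pics/wrist3.png

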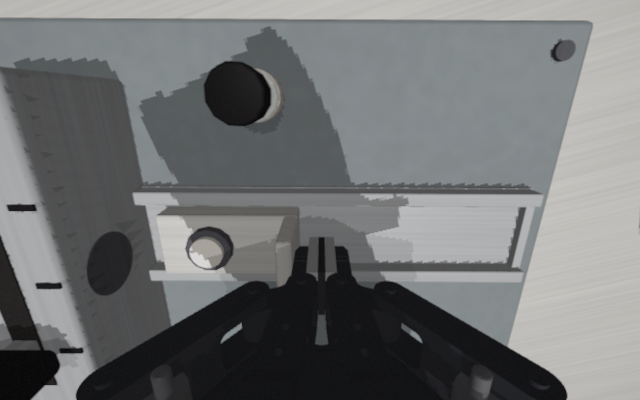

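```bash
python3 -m handwheel '[[[0.0008,0.0029,0,0,0,0,0],[0.0008,0.0029,0,0,0,0,0],[0.0008,0.0029,0,0,0,0,0],[0.0008,0.0029,0,0,0,0,0],[0.0003,0.001,0,0,0,0,0]]]'
python3 st.py
python3 -m handwheel '[[[0.0003,0.001,0,0,0,0,0],[0.0003,0.001,0,0,0,0,0]]]'
python3 st.py
python3 -m handwheel '[[[0.0003,0.001,0,0,0,0,0],[0.0003,0.001,0,0,0,0,0]]]'
python3 st.py
```

```text
clock: 5.88
tcp_pos: [0.5785, 0.006, 0.1098]
orientation: [-3.11, 0.44, 0.0]
contact_force: [0.3, -1.7, -0.5]
grip_width: 0.0001
t 5.8833 tcp [0.5785 0.006  0.1098] tip rig mm [ -0.6 -65.1  36.8] yaw x -16.09264717280299 tilt [-0.  0. -1.] F rig [ 0.71 -1.54 -0.49] w 0.00012787862901531227
clock: 6.05
tcp_pos: [0.579, 0.0073, 0.1098]
orientation: [3.111, -0.44, -0.0]
contact_force: [-0.6, -1.4, -1.0]
grip_width: 0.0003
t 6.05 tcp [0.579  0.0073 0.1098] tip rig mm [ -0.6 -63.7  36.8] yaw x -16.117080413395733 tilt [-0. -0. -1.] F rig [-0.15 -1.48 -0.99] w 0.0002756582468597353
clock: 6.22
tcp_pos: [0.5792, 0.0083, 0.1098]
orientation: [3.109, -0.441, -0.002]
contact_force: [-2.8, -5.9, 2.9]
grip_width: -0.0001
t 6.2167 tcp [0.5792 0.0083 0.1098] tip rig mm [ -0.7 -62.7  36.8] yaw x -16.149959041190908 tilt [-0.001 -0.001 -1.   ] F rig [-1.01 -6.49  2.93] w -9.071957977858726e-05
```

Force rises to 6.5 N, so it is near the stop. I'll creep on to firm contact.

```bash
python3 -m handwheel '[[[0.0003,0.001,0,0,0,0,0],[0.0003,0.001,0,0,0,0,0]]]'
python3 st.py
python3 -m handwheel '[[[0.0003,0.001,0,0,0,0,0],[0,0,0,0,0,0,0]]]'
python3 st.py; python3 - <<'E'
from h import *
for n in ("wrist","scene"):
    K=calib(n); p,d=r.grab_frame(n); 
    if n=="scene": p=cv2.resize(p[150:300,260:460],None,fx=4,fy=4,interpolation=cv2.INTER_CUBIC)
    cv2.imwrite(f"pics/{n}4.png",p[:,:,::-1])
E
```

```text
clock: 6.38
tcp_pos: [0.5793, 0.0086, 0.1098]
orientation: [3.107, -0.443, -0.003]
contact_force: [-4.1, -11.0, 5.4]
grip_width: -0.0003
t 6.3833 tcp [0.5793 0.0086 0.1098] tip rig mm [ -0.7 -62.7  36.8] yaw x -16.229823767736995 tilt [-0.003 -0.003 -1.   ] F rig [ -0.9  -11.71   5.39] w -0.0003277900560903377
clock: 6.55
tcp_pos: [0.5794, 0.0086, 0.1098]
orientation: [3.105, -0.444, -0.004]
contact_force: [-5.1, -9.5, 5.2]
grip_width: 0.0001
t 6.55 tcp [0.5794 0.0086 0.1098] tip rig mm [ -0.7 -62.7  36.8] yaw x -16.287989755587247 tilt [-0.003 -0.004 -1.   ] F rig [ -2.29 -10.55   5.19] w 0.00014145352333195654
```

View pics/wrist4.png

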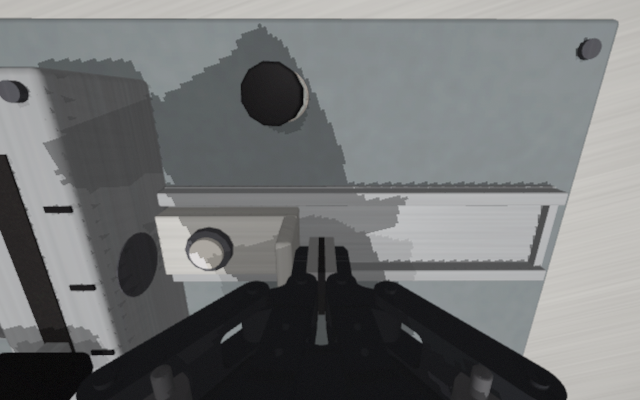

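View pics/scene4.png

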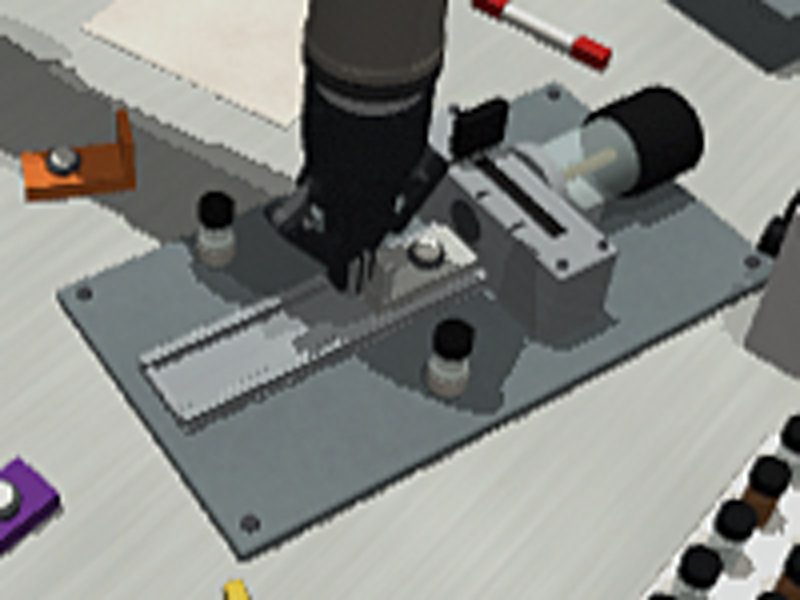

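```bash
python3 -m handwheel '[[[-0.0014,-0.0048,0,0,0,0,0],[-0.0028,-0.0096,0,0,0,0,0],[-0.0042,-0.0144,0,0,0,0,0],[0,0,0.02,0,0,0,0],[0,0,0.025,0,0,0,0],[0,0,0.025,0,0,0,0],[0,0,0.025,0,0,0,0],[0,0,0.02,0,0,0,0],[0,0,0,0,0,0,0]]]'
python3 st.py; python3 - <<'E'
from h import *
for n in ("wrist","scene"):
    K=calib(n); p,d=r.grab_frame(n); 
    Q=rig(cloud(d,K)).reshape(-1,3); Q=Q[~np.isnan(Q[:,0])]; x,y,h=Q.T
    s=(abs(x)<.022)&(y<.0)&(y>-.07)&(h>.045)&(h<.07)
    print(n,s.sum(),np.percentile(Q[s],[3,50,97],axis=0).round(4))
    s=(abs(x)<.018)&(y<.028)&(y>-.03)&(h>.027)&(h<.036)
    print("top",s.sum(),np.percentile(Q[s],[1,50,99],axis=0).round(4))
    s=(y>.02)&(y<.04)&(h>.04)&(h<.07)&(abs(x)<.07); print("face",np.percentile(Q[s],[3,50,97],axis=0)[:,1].round(4))
    s=(y>.03)&(y<.075)&(h>.095)&(h<.12)&(abs(x)<.08); print("paddle",np.percentile(Q[s],[3,50,97],axis=0).round(4))
    if n=="scene": p=cv2.resize(p[150:300,260:460],None,fx=4,fy=4,interpolation=cv2.INTER_CUBIC)
    cv2.imwrite(f"pics/{n}5.png",p[:,:,::-1])
E
```

```text
clock: 7.4
tcp_pos: [0.5742, -0.0173, 0.2293]
orientation: [-3.109, 0.441, -0.012]
contact_force: [1.7, 0.3, -0.0]
grip_width: 0.0001
t 7.4 tcp [ 0.5742 -0.0173  0.2293] tip rig mm [  2.3 -88.4 156.3] yaw x -16.155654258274605 tilt [ 0.008  0.    -1.   ] F rig [ 1.51  0.76 -0.04] w 0.00013412542222274594
wrist 516 [[-0.0163 -0.0494  0.0467]
 [ 0.0031 -0.0468  0.0636]
 [ 0.0192 -0.042   0.0652]]
top 1514 [[-0.0174 -0.0295  0.0306]
 [ 0.0019 -0.0075  0.0323]
 [ 0.0178  0.0275  0.0348]]
face [0.0297 0.0306 0.0313]
paddle [[-0.0306  0.0355  0.0962]
 [-0.0206  0.0504  0.1123]
 [-0.0196  0.0724  0.1199]]
scene 81 [[-0.0169 -0.0517  0.0464]
 [ 0.0023 -0.0498  0.0591]
 [ 0.0187 -0.0441  0.0641]]
top 155 [[-0.0174 -0.0292  0.0279]
 [ 0.0052 -0.0039  0.0314]
 [ 0.0175  0.0278  0.0355]]
face [0.0275 0.0291 0.0308]
paddle [[-0.0309  0.0334  0.0956]
 [-0.0224  0.0507  0.1103]
 [-0.02    0.0709  0.1196]]
```

View pics/wrist5.png

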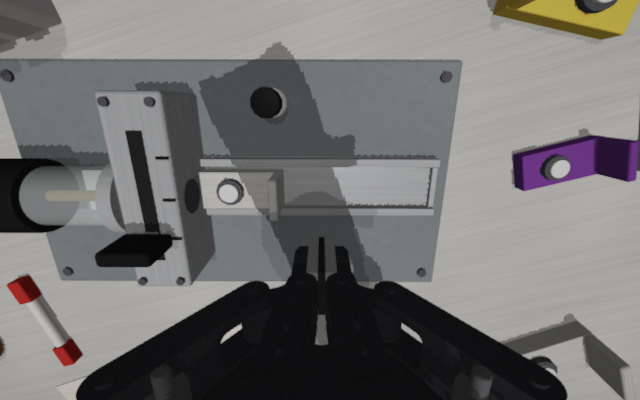

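View pics/scene5.png

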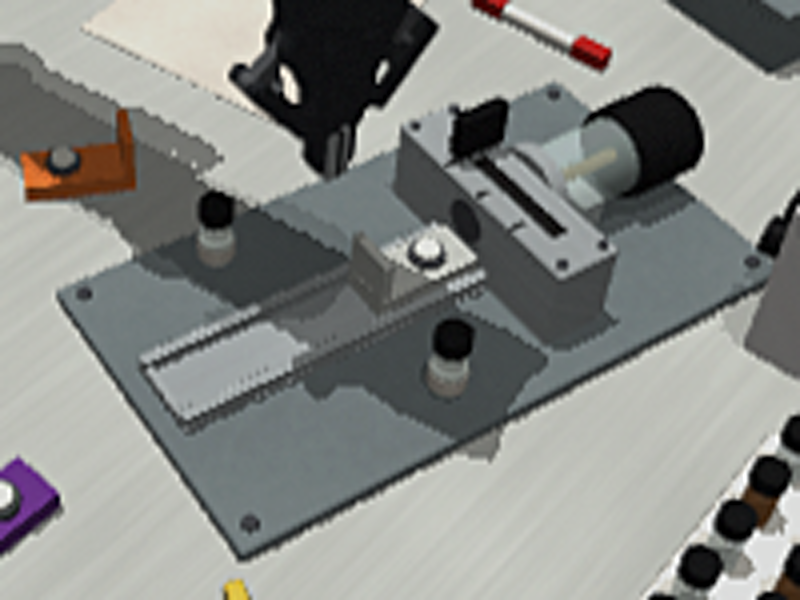

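```bash
python3 -m handwheel '[[[-0.0022,0.0156,0,0,0,0,0],[-0.0022,0.0156,0,0,0,0,0],[-0.0022,0.0156,0,0,0,0,0],[-0.0022,0.0156,0,0,0,0,0],[-0.0022,0.0156,0,0,0,0,0],[-0.0022,0.0156,0,0,0,0,0],[-0.0022,0.0156,0,0,0,0,0],[-0.0022,0.0156,0,0,0,0,0],[-0.0022,0.0156,0,0,0,0,0],[-0.0022,0.0156,0,0,0,0,0]]]'
python3 -m handwheel '[[[0,0,-0.004,0,0,0,0],[0,0,0,0,0,0,0]]]'
python3 st.py
```

```text
clock: 8.33
tcp_pos: [0.5492, 0.1396, 0.2232]
orientation: [3.109, -0.44, -0.004]
contact_force: [-0.9, -0.5, 0.6]
grip_width: -0.0
clock: 8.5
tcp_pos: [0.5491, 0.1396, 0.2189]
orientation: [3.11, -0.437, -0.005]
contact_force: [0.3, -0.7, -0.2]
grip_width: 0.0001
t 8.5 tcp [0.5491 0.1396 0.2189] tip rig mm [-66.4  54.9 145.9] yaw x -16.003142047318576 tilt [-0.003 -0.001 -1.   ] F rig [ 0.44 -0.62 -0.16] w 0.00013999291145391465
```

```bash
python3 -m handwheel '[[[0,0,-0.012,0,0,0,0],[0,0,-0.012,0,0,0,0],[0,0,-0.012,0,0,0,0],[0,0,-0.012,0,0,0,0],[0,0,0,0,0,0,0]]]'
python3 st.py
python3 - <<'E'
from h import *
for n in ("wrist","scene"):
    K=calib(n); p,d=r.grab_frame(n); 
    if n=="scene": p=cv2.resize(p[150:300,260:460],None,fx=4,fy=4,interpolation=cv2.INTER_CUBIC)
    cv2.imwrite(f"pics/{n}6.png",p[:,:,::-1])
E
```

```text
clock: 8.92
tcp_pos: [0.5485, 0.1383, 0.1695]
orientation: [3.108, -0.441, -0.008]
contact_force: [-0.1, -0.6, -1.1]
grip_width: 0.0001
t 8.9167 tcp [0.5485 0.1383 0.1695] tip rig mm [-66.7  53.4  96.5] yaw x -16.14998840692621 tilt [-0.005 -0.002 -1.   ] F rig [ 0.05 -0.6  -1.06] w 9.46297124147733e-05
```

View pics/wrist6.png

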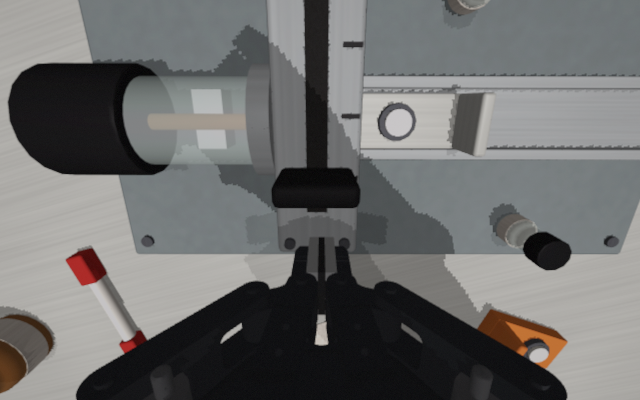

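View pics/scene6.png

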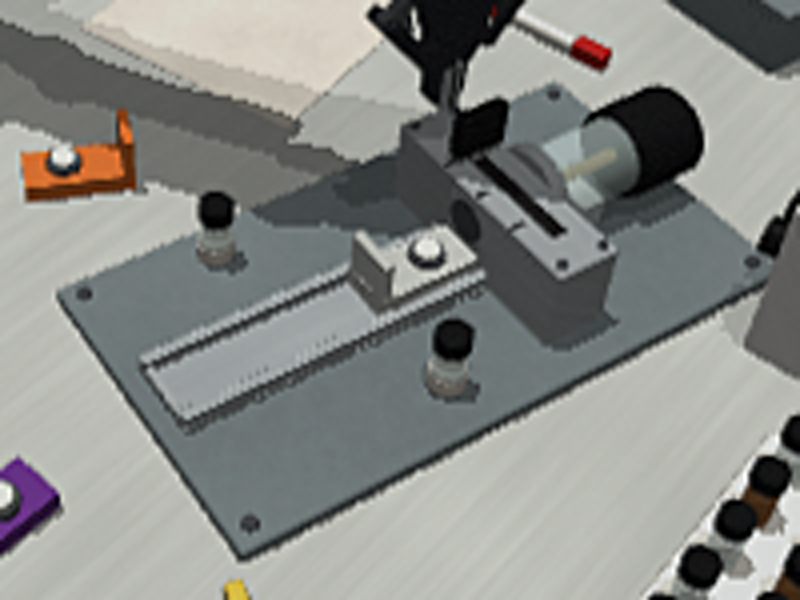

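```bash
python3 -m handwheel '[[[0.0048,-0.0014,0,0,0,0,0],[0.0048,-0.0014,0,0,0,0,0],[0.0048,-0.0014,0,0,0,0,0],[0.0048,-0.0014,0,0,0,0,0],[0.0048,-0.0014,0,0,0,0,0],[0.0048,-0.0014,0,0,0,0,0]]]'
python3 st.py
python3 -m handwheel '[[[0.0048,-0.0014,0,0,0,0,0],[0.0048,-0.0014,0,0,0,0,0],[0.0048,-0.0014,0,0,0,0,0],[0.0048,-0.0014,0,0,0,0,0]]]'
python3 st.py
```

```text
clock: 9.52
tcp_pos: [0.5794, 0.1311, 0.1731]
orientation: [-3.111, 0.44, 0.0]
contact_force: [-0.8, 0.4, 1.2]
grip_width: 0.0002
t 9.5167 tcp [0.5794 0.1311 0.1731] tip rig mm [-34.8  55.3 100.1] yaw x -16.1123738792489 tilt [-0.  0. -1.] F rig [-0.83  0.16  1.16] w 0.00018868168597477593
clock: 9.85
tcp_pos: [0.5954, 0.1266, 0.1725]
orientation: [3.11, -0.438, -0.011]
contact_force: [-9.4, 1.2, 5.9]
grip_width: 0.0002
t 9.85 tcp [0.5954 0.1266 0.1725] tip rig mm [-18.6  55.3  99.5] yaw x -16.04140541989707 tilt [-0.007  0.    -1.   ] F rig [-9.33 -1.47  5.94] w 0.000225009783225065
```

```bash
python3 -m handwheel '[[[0.0038,-0.0011,0,0,0,0,0],[0.0038,-0.0011,0,0,0,0,0],[0.0038,-0.0011,0,0,0,0,0],[0.0038,-0.0011,0,0,0,0,0],[0.0038,-0.0011,0,0,0,0,0],[0.0038,-0.0011,0,0,0,0,0]]]'
python3 st.py
python3 -m handwheel '[[[0.0038,-0.0011,0,0,0,0,0],[0.0038,-0.0011,0,0,0,0,0],[0.0019,-0.0006,0,0,0,0,0],[0.0019,-0.0006,0,0,0,0,0]]]'
python3 st.py
```

```text
clock: 10.35
tcp_pos: [0.6215, 0.1187, 0.1726]
orientation: [3.111, -0.44, 0.0]
contact_force: [-1.3, 1.4, -0.8]
grip_width: 0.0001
t 10.35 tcp [0.6215 0.1187 0.1726] tip rig mm [ 9.1 55.2 99.6] yaw x -16.115439514791706 tilt [ 0. -0. -1.] F rig [-1.59  0.98 -0.82] w 0.00010973610216175724
clock: 10.68
tcp_pos: [0.6328, 0.1153, 0.1729]
orientation: [3.111, -0.441, 0.0]
contact_force: [-1.2, 1.0, -0.3]
grip_width: -0.0004
t 10.6833 tcp [0.6328 0.1153 0.1729] tip rig mm [21.  55.  99.9] yaw x -16.129918244990478 tilt [ 0. -0. -1.] F rig [-1.4   0.62 -0.25] w -0.0003575137332715081
```

```bash
python3 -m handwheel '[[[0.001,-0.0003,0,0,0,0,0],[0.001,-0.0003,0,0,0,0,0],[0.001,-0.0003,0,0,0,0,0]]]'
python3 st.py
python3 -m handwheel '[[[0.001,-0.0003,0,0,0,0,0],[0.001,-0.0003,0,0,0,0,0]]]'
python3 st.py
```

```text
clock: 10.93
tcp_pos: [0.6353, 0.1146, 0.1729]
orientation: [3.11, -0.44, -0.0]
contact_force: [-1.8, 1.1, -1.3]
grip_width: 0.0004
t 10.9333 tcp [0.6353 0.1146 0.1729] tip rig mm [23.6 55.  99.9] yaw x -16.108177151070112 tilt [-0. -0. -1.] F rig [-2.06  0.56 -1.26] w 0.0004450057941271269
clock: 11.1
tcp_pos: [0.6362, 0.1144, 0.1729]
orientation: [3.11, -0.44, -0.005]
contact_force: [-9.3, 2.4, 5.0]
grip_width: -0.0002
t 11.1 tcp [0.6362 0.1144 0.1729] tip rig mm [24.3 55.1 99.9] yaw x -16.09280337080095 tilt [-0.003 -0.    -1.   ] F rig [-9.58 -0.32  5.  ] w -0.0001850581055215531
```

Force jumps to 9.6 N at the stop. I'll press once more to be sure, then back off and look.

```bash
python3 -m handwheel '[[[0.001,-0.0003,0,0,0,0,0],[0.0005,-0.0001,0,0,0,0,0],[0,0,0,0,0,0,0]]]'
python3 st.py
python3 -m handwheel '[[[-0.0048,0.0014,0,0,0,0,0],[-0.0096,0.0028,0,0,0,0,0],[-0.0096,0.0028,0,0,0,0,0],[-0.0096,0.0028,0.01,0,0,0,0],[0,0,0.02,0,0,0,0],[0,0,0.02,0,0,0,0],[0,0,0.02,0,0,0,0],[0,0,0.02,0,0,0,0],[0,0,0.01,0,0,0,0]]]'
python3 -m handwheel '[[[-0.015,-0.03,0.005,0,0,0,0],[-0.015,-0.03,0.005,0,0,0,0],[-0.015,-0.03,0.005,0,0,0,0],[-0.01,-0.02,0,0,0,0,0],[0,0,0,0,0,0,0],[0,0,0,0,0,0,0]]]'
python3 st.py
python3 - <<'E'
from h import *
for n in ("wrist","scene","top"):
    K=calib(n); p,d=r.grab_frame(n); 
    Q=rig(cloud(d,K)).reshape(-1,3); Q=Q[~np.isnan(Q[:,0])]; x,y,h=Q.T
    s=(abs(x)<.022)&(y<.0)&(y>-.07)&(h>.045)&(h<.07)
    print(n,s.sum()); 
    if s.sum(): print(np.percentile(Q[s],[3,50,97],axis=0).round(4))
    s=(y>.03)&(y<.075)&(h>.095)&(h<.12)&(abs(x)<.08)
    if s.sum(): print("paddle",np.percentile(Q[s],[3,50,97],axis=0).round(4))
    if n=="scene": p=cv2.resize(p[150:300,260:460],None,fx=4,fy=4,interpolation=cv2.INTER_CUBIC)
    cv2.imwrite(f"pics/{n}7.png",p[:,:,::-1])
E
```

```text
clock: 11.35
tcp_pos: [0.6364, 0.1144, 0.1728]
orientation: [3.11, -0.439, -0.009]
contact_force: [-11.6, 1.2, 6.7]
grip_width: 0.0002
t 11.35 tcp [0.6364 0.1144 0.1728] tip rig mm [24.3 55.  99.8] yaw x -16.061384884537087 tilt [-0.006 -0.    -1.   ] F rig [-11.44  -2.12   6.68] w 0.00019017426429030477
clock: 12.1
tcp_pos: [0.6057, 0.124, 0.2765]
orientation: [-3.109, 0.44, -0.007]
contact_force: [0.9, 0.2, 0.5]
grip_width: 0.0002
clock: 12.6
tcp_pos: [0.5496, 0.0122, 0.2883]
orientation: [3.11, -0.444, 0.001]
contact_force: [-0.4, 0.3, 0.4]
grip_width: 0.0005
t 12.6 tcp [0.5496 0.0122 0.2883] tip rig mm [-30.1 -67.2 215.3] yaw x -16.264231580867104 tilt [ 0.001 -0.    -1.   ] F rig [-0.45  0.22  0.37] w 0.00047071396367643796
wrist 314
[[-0.0169 -0.0494  0.0483]
 [ 0.0013 -0.046   0.0638]
 [ 0.0189 -0.0417  0.0653]]
paddle [[0.036  0.0354 0.0977]
 [0.0423 0.0467 0.1188]
 [0.0476 0.0727 0.1199]]
scene 81
[[-0.0177 -0.0517  0.0459]
 [ 0.0027 -0.0499  0.0596]
 [ 0.0192 -0.0438  0.0641]]
paddle [[0.0365 0.0335 0.0955]
 [0.0459 0.0477 0.1117]
 [0.0476 0.0711 0.1197]]
top 0
paddle [[0.0324 0.0496 0.099 ]
 [0.0352 0.0598 0.1141]
 [0.0454 0.0728 0.119 ]]
```

View pics/wrist7.png

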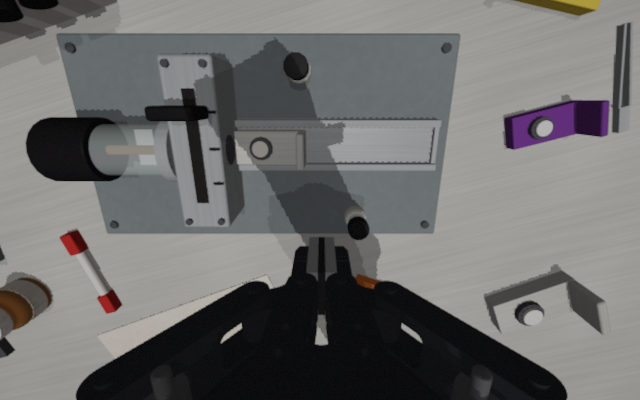

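View pics/scene7.png

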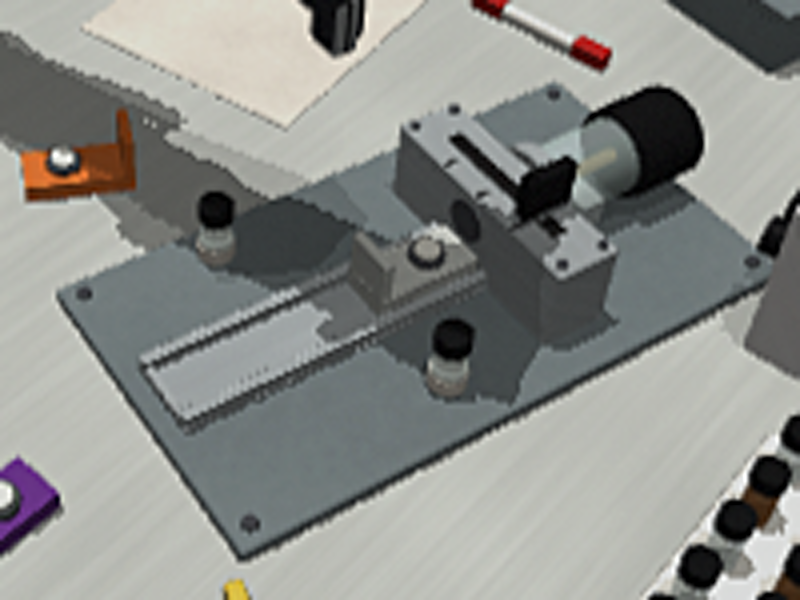

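The paddle is level with the third (open) tick, the sled is still home, the vials haven't moved and the arm is clear. I'm handing in.

```bash
python3 -c "
from bench import r
print(r.hand_in(), r.get_obs()['clock'])"
```

```text
the job is handed in; nothing more can be done
the job is handed in; nothing more can be done
```

I pushed the sled home first, then moved the gate lever to fully open, and handed the job in at about 12.8 s of the 48 s allowed. The hand-in reports no verdict.

- **Sled:** I pushed the smaller grey sled about 93 mm with the closed fingers. It stopped hard at about 11 N. After the fingers backed off, its back face measured rig y ≈ -49.4 mm (wrist) and -50 to -52 mm (scene), against -50 mm wanted. It read the same again after the lever push.
- **Lever:** I pushed the paddle over both ridges until it stopped hard at about 11 N. Depth puts its far face at rig x ≈ +47.6 mm, where 46 mm means fully open. In the picture it stands at the third tick on the housing. The top view read it 1–2 mm lower, which is within calibration error.
- **Everything else:** In the last wrist and scene pictures the vials stand where they were, and the arm was clear with about 0.5 N on the wrist. I didn't measure the vent lever and glassware again, but the arm never went near them.
- **Failed check:** The last top view showed no sled points, probably because the arm was in the way. The final sled position therefore rests on the wrist and scene views only.

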